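Quick spin in the microcentrifuge

TASK

Give the tubes in the open microcentrifuge a quick spin, using closed fingertips only: push the lid down by its front lip until it is fully shut, then lightly tap the square key to select short spin and let it come back up. Then press down the wide bar key gently and finish while still holding it down, because the rotor runs only while that key is held. Press no key before the lid is shut, leave the round stop key alone, and do not pick up or disturb the cup and the dish beside the machine.

Things in the scene. Friction and masses are not known exactly. Their poses are not given: they have to be found in the camera images.
- centrifuge: low white bench microcentrifuge, 290 x 210 mm, fixed. Origin on the bench top, 150 mm behind the front face, on the middle line; x to its rear, y to an operator's left, z up. Front 110 mm: key panel rising from 69 to the 105 mm deck (18 degrees); rotor bowl behind, under the lid. Three white keys, 10 mm proud, in a row 32 mm from the front edge: square, round, bar from +y to -y
- lid (a joint): grey lid over the bowl, 160 deep, 182 wide, 29 mm thick, hinged along its rear edge (axis along the machine's y at x = 124, z = 110 mm in its frame). 0 = fully shut, on two rubber buffers (-0.02 or so when pressed), positive = open (rad); top of the shut lid at z = 139 mm. The hinge is stiff: the lid stays where it is left; 1 to 4 N down on the smooth lip closes it
- lip_top (a point): middle of the top face of the finger lip, a grey tab 70 mm wide sticking out 25 mm from the middle of the lid's front edge; 180 mm from the hinge axis along the lid and 18 mm above it. Axes of the lid (x to the hinge, z out of its top). With the lid shut it is at x = -56, z = 128 mm in the machine's frame
- select_top (a point): middle of the top of the square key (24 x 24 mm, at the left, +y end of the row), selects short spin; it moves with the key. Own z points out of the key.
- select_key (a joint): travel of the square key in m: slides square into the panel (18 degrees from vertical), 0 = up, 0.008 m = bottomed; a spring lifts it again (1 N at first touch, 5 N at the bottom); it registers at 0.0025 m.
- stop_top (a point): middle of the top of the round stop key (24 mm across, between the other two, 53 mm from the square key's middle and 71 mm from the bar key's). To be left alone.
- stop_key (a joint): travel of the round key in m, sprung like the others, 0 = up.
- spin_top (a point): middle of the top of the wide bar key (24 mm along x, 56 mm along y, at the right, -y end of the row), runs the rotor while held down; it moves with the key. Own z points out of the key.
- spin_key (a joint): travel of the bar key in m: slides square into the panel (18 degrees from vertical), 0 = up, 0.008 m = bottomed; a spring lifts it again (1 N at first touch, 5 N at the bottom); it registers at 0.0025 m.
- sample_cup: white screw-top sample cup, 51 mm across, 64 mm tall, standing loose left of the machine, near the corner of the white cabinet on the bench (0.32 m high, racks on top to 0.5 m; keep the arm clear of it); origin at the centre of its underside. Bystander.
- petri_dish: closed petri dish, 62 mm across, 14 mm tall, lying loose in front of the machine; origin at the centre of its underside. Bystander.

How it is judged (in metres and radians):
On the way, in this order (a step that is already met when the one before it is completed fails the run):
1. the lid is fully shut (value of joint lid below 0.03 rad), for 0.2 s.
2. with the lid shut, the square key is pressed down (value of joint select_key above 0.0025 m and value of joint lid below 0.03 rad and contact force between the fingers and select_key above 0.3 N), for 0.05 s.
3. the square key is up again and the bar key is pressed down (value of joint spin_key above 0.0025 m and value of joint select_key below 0.0012 m and value of joint lid below 0.03 rad), for 0.2 s.
At the end, for the whole second after the job is handed in: The fingertips hold the bar key at least 2.5 mm down with 1 to 20 N, the lid is shut to within 0.03 rad, the square and round keys are up (within 1.2 mm), and the cup and dish are within 15 mm of where they stood (all of step 3 and contact force between the fingers and spin_key between 1 and 20 N and value of joint stop_key below 0.0012 m and distance of each of sample_cup, petri_dish from where it was at the start of the episode below 0.015 m); the arm keeps its last pose, push and grip.
It fails at once if a key is pressed before the lid is shut (value of joint lid above 0.04 rad and value of joint any of select_key, stop_key, spin_key above 0.002 m).
It fails at once if the round stop key is pressed (value of joint stop_key above 0.002 m).
It fails at once if a key is struck hard, over 20 N (contact force between any of the arm, the fingers and select_key above 20 N or contact force between any of the arm, the fingers and stop_key above 20 N or contact force between any of the arm, the fingers and spin_key above 20 N).
It fails at once if the lid or the machine is forced, over 30 N (contact force between any of the fingers, the arm and centrifuge above 30 N).
It fails at once if the cup or the dish is lifted or shifted more than 15 mm (distance of any of sample_cup, petri_dish from where it was at the start of the episode above 0.015 m).
It also fails if it takes over 48 s, if anything falls off the work surface, if the arm or the gripper's body presses on something with over 40 N, if the wrist force passes 120 N, or if a joint passes its speed limit or range.

ROBOT

A 6-joint arm with a two-finger parallel gripper is mounted at the origin on a cart in front of the work surface, level with it; the furniture and walls round the work are solid. World frame = base frame: x ahead of the robot, y to its left, z up, the work surface at z = 0. Lengths are in mm, angles in degrees, forces in N, time in s.
With the tool pointing down it reaches from about 300 to 850 mm from the base axis. Payload 4.2 kg.
Tool frame: the origin (TCP) lies between the finger pads; the fingertips stand 14 mm ahead of it and the grasp point (between the pads) lies 5 mm behind it; z points along the fingers, y is the line along which they close (so a half turn about z gives the same grasp; the last joint's range is limited). The gripper opens to 91 mm and grips with 3 to 60 N. Pads are 32 mm wide; open, the fingers measure 118 mm over their backs; the gripper's body (76 mm by 178 mm) begins 60 mm behind the grasp point.
Start: joints at [-78.209, 18.312, 89.639, -0, 72.044, -1.146], TCP at [128.736, -560.418, 227.976] pointing down, gripper open.
Joint ranges: [-177.97, 177.97], [-48.28, 115.42], [12.27, 149.76], [-77.06, 257.06], [2.81, 150.46], [-146.56, 146.56]. Speed limits (degrees/s): [147.25, 147.25, 180, 180, 180, 180].

INTERFACE

Orientations are given as [roll, pitch, yaw] about the fixed x, y, z axes, in that order (R = Rz(yaw) Ry(pitch) Rx(roll)).
In Python, from workcell import * gives the robot as it stands. The module is installed in compiled form; this text tells all that it offers.
- The arm moves only by the tool send_rows, never from a script. Its argument "deltas" is a list of rows, each a list of 2 entries, a list of its own where there are three numbers: the shift along the tool's x, y, z normalised to -1 to 1, where 1 is 0.5 m, then the turn, a rotation vector about the tool's x, y, z normalised to -1 to 1, where 1 is 0.5 rad. A call has 1 to 10 rows; each row shifts and turns the commanded pose from where the row before left it, along the tool's axes as they then stand; what a row does not reach is not made up. A row lasts 1/10 s, in which the tool goes at most 50 mm and 8.59 degrees, less where a joint would pass 70% of its speed; a pose out of reach is approached as far as the arm can. A call with a number of a shift or a turn outside -1 to 1 is refused whole. A call with a gripper value outside its range is refused whole. "grip" is the closure, from 0 (fully open) to 1 (shut), set as the call begins (left out, the last holds). The fingers move at their own pace and stop on an object; "grip_force" is the grip in N (left out, the last holds). Time passes only in rows, so rows that do not move let the fingers close. It gives the time, the measured TCP pose, the force, the opening and the grip force at its end, in the units of the state.
- state(): the state, without advancing time (a new reading comes with each control period).
- grab_frame(name): name is "side" or "top" or "wrist"; returns the picture (480x640x3 uint8, red, green, blue); there is no depth.
- calibration(name): a dict with "mtx" (3x3 intrinsics, pixels), "R" (3x3) and "t" (3): a world point X has camera coordinates R X + t. Camera axes: x right, y down, z forward; pixel columns grow to the right and rows downward; lengths in mm; the calibration is good to about 2 mm. A picture is of the moment at which its call begins: read the wrist's pose just before it. calibration takes no time and is no camera call; for the wrist camera it gives the pose at the moment of the call.
- job_done(): hands the job in; it is judged then, once.
Trained networks look in the newest picture that a camera, given by its name, has taken for a name from the list of things; names that differ only in an ending like _2 or _b are one class to them, and where a whole thing is asked for, a point or a joint stands for the part that bears it (a point fixed in the world has none). Each returns a list of dicts, best first, with "p" (0 to 1); they miss things now and then, are a little off and sometimes report something else, mostly with a low value. They report only what shows in the picture. A call takes as long as a camera call.
- trace(camera, label): "pixels" (480x640 bool, what is visible of it) and "bbox" ([left, top, width, height] in pixels, round what is visible of it).
The state is a dict: "time_s": time; "qpos": joint angles; "qvel": joint speeds; "effort": joint torques, N m; "ee_pos": TCP position; "ee_rot": TCP orientation; "force": force on the tool from outside, world axes, zero at the start; "torque": the same for the moment, N m; "gripper_width": finger opening in mm; "gripper_force": force on a finger pad.
Only numpy, scipy, OpenCV 4.12 (cv2) and the standard library are available. Lean on these libraries where they do the work, as an engineer would, in place of code of your own. Each camera call takes 0.05 s, during which the arm holds its last target. There are 200 camera calls.

## Working session

There is one attempt and no reset: what is moved stays moved. The work goes in short steps, Python scripts to look and compute and a tool call to move; the robot and the scene stay as the last step left them, time stands still between calls to the robot, and variables do not carry over. Pictures are saved under pics/ and viewed, at most 10 in all, crops included, and the job is handed in when it is done.

Besides the shell and the picture viewer there is one more tool, called after "Call:" by a JSON object that holds its "name" and its "arguments". send_rows: Moves the arm, as the interface text tells. Scaled input: -1 to 1 covers 0.5 m each way for a shift and 0.5 rad each way for a turn. Its arguments: {"type":"object","properties":{"deltas":{"type":"array","items":{"type":"array"}},"grip":{"type":"number"},"grip_force":{"type":"number"}},"required":["deltas"]}

```bash
mkdir -p pics; python3 - <<'E'
from workcell import *
import cv2,numpy as np
s=state();print(s['time_s'],s['ee_pos'],s['ee_rot'],s['gripper_width'])
ims=[]
for c in ['side','top']:
    im=grab_frame(c);cv2.imwrite(f'pics/{c}0.png',im[...,::-1])
    k=calibration(c);print(c,np.round(k['mtx'],1).tolist(),np.round(k['R'],4).tolist(),np.round(k['t'],1).tolist())
    for l in ['centrifuge','lid','lip_top','select_top','stop_top','spin_top','select_key','stop_key','spin_key','sample_cup','petri_dish']:
        try:
            for d in trace(c,l)[:2]:
                m=d['pixels'];y,x=np.nonzero(m);print(c,l,round(d['p'],2),d['bbox'],m.sum(),x.mean().round(1),y.mean().round(1))
        except Exception as e: print(l,e)
print(state()['time_s'])
E
```

```text
0.0 [ 128.6313453  -559.9440785   227.14476389] [-1.79901929e+02 -2.09572344e-03  1.29376028e+01] 91.14999407982093
side [[528.3, 0.0, 332.4], [0.0, 528.3, 236.7], [0.0, 0.0, 1.0]] [[-0.8603, -0.5091, -0.0261], [-0.1765, 0.3456, -0.9216], [0.4782, -0.7883, -0.3872]] [322.5, 253.9, 754.4]
side centrifuge 0.91 [281.1, 155.0, 137.3, 140.5] 12066 341.1 230.4
side lid 0.76 [282.8, 156.2, 86.6, 56.8] 2950 323.4 181.4
side lip_top 0.83 [280.0, 153.1, 90.2, 53.9] 2814 323.4 181.2
side stop_top 0.45 [361.1, 247.8, 10.3, 11.4] 90 366.2 249.4
side spin_top 0.56 [379.5, 235.3, 25.5, 13.4] 226 393.3 241.7
side select_key 0.42 [338.8, 250.5, 12.4, 14.0] 110 344.9 255.6
side select_key 0.18 [378.7, 235.1, 30.2, 14.4] 237 392.8 241.5
side spin_key 0.56 [380.6, 237.0, 25.0, 10.2] 233 392.9 241.7
side sample_cup 0.92 [274.9, 291.9, 27.7, 45.5] 946 289.0 313.7
side petri_dish 0.67 [418.4, 281.5, 31.5, 17.7] 486 434.0 288.1
side petri_dish 0.44 [335.2, 248.2, 20.3, 12.7] 132 344.5 255.6
top [[452.2, 0.0, 319.8], [0.0, 452.2, 238.7], [0.0, 0.0, 1.0]] [[0.0147, -0.9998, -0.0106], [-0.9851, -0.0126, -0.1716], [0.1714, 0.0129, -0.9851]] [-201.9, 495.1, 936.6]
top centrifuge 0.94 [283.6, 141.2, 156.4, 170.7] 14521 361.6 226.7
top lid 0.56 [327.6, 145.8, 101.6, 77.9] 4544 382.4 185.5
top lip_top 0.86 [328.5, 144.2, 106.2, 81.5] 4663 382.3 185.5
top select_top 0.62 [301.4, 252.7, 13.3, 17.0] 132 307.0 259.6
top stop_top 0.43 [324.0, 266.1, 16.3, 9.3] 88 329.8 271.6
top spin_top 0.85 [347.6, 280.0, 25.5, 18.4] 317 360.3 288.3
top select_key 0.4 [349.4, 278.6, 24.8, 19.9] 327 360.7 288.5
top spin_key 0.53 [347.3, 278.0, 29.1, 23.0] 338 360.8 288.7
top sample_cup 0.71 [214.5, 239.0, 25.6, 22.2] 481 227.0 252.4
top sample_cup 0.47 [301.4, 254.7, 15.7, 10.6] 106 307.4 259.3
top petri_dish 0.56 [336.9, 325.1, 29.5, 27.5] 672 349.1 338.2
1.2
```

View pics/side0.png

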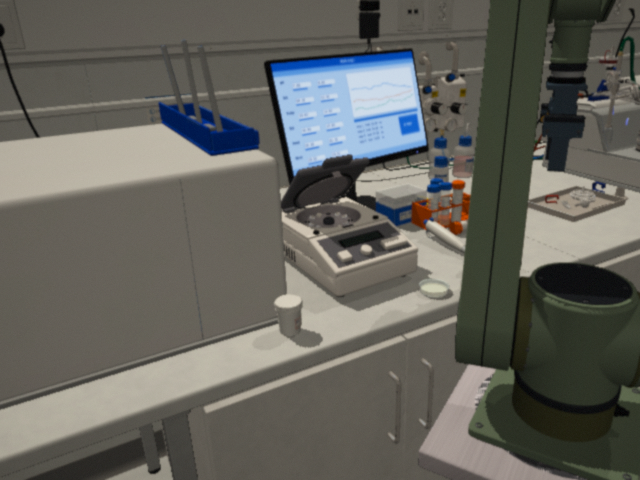

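View pics/top0.png

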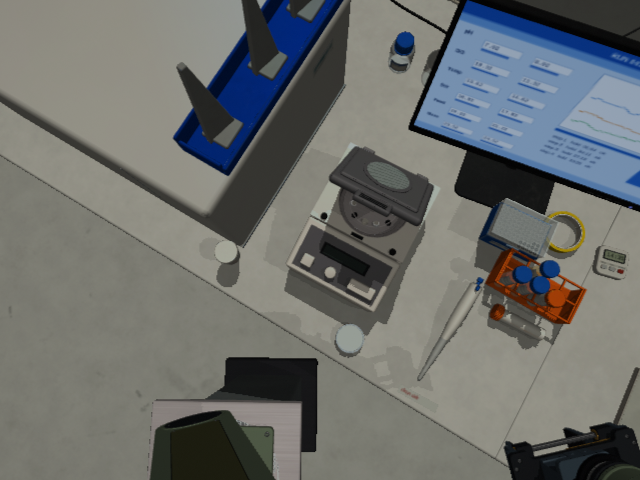

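```bash
cat > h.py <<'E'
import numpy as np,cv2
from scipy.optimize import least_squares
from workcell import *
CS={c:calibration(c) for c in ['side','top']}
def proj(c,X,k=None):
    k=k or CS[c];p=(np.atleast_2d(X)@np.array(k['R']).T+np.array(k['t']));p=p@np.array(k['mtx']).T
    return p[:,:2]/p[:,2:]
def tri(obs):  # list of (cam,uv) or (calib,uv)
    f=lambda X:np.concatenate([(proj(c if isinstance(c,str) else None,X,None if isinstance(c,str) else c)[0]-uv) for c,uv in obs])
    r=least_squares(f,[450,-50,80]);return r.x,np.abs(r.fun).max()
def M2W(P,pose):
    x,y,a=pose;c,s=np.cos(a),np.sin(a);P=np.atleast_2d(P).astype(float)
    return np.c_[x+c*P[:,0]-s*P[:,1],y+s*P[:,0]+c*P[:,1],P[:,2]]
def lidpt(d,h,w,th): # d from hinge along lid, h above, w=y
    return np.array([124-d*np.cos(th)+0*h+ -h*(-np.sin(th)),w,110+d*np.sin(th)+h*np.cos(th)])
E
python3 - <<'E'
from h import *
for c in CS: print(c,-np.array(CS[c]['R']).T@CS[c]['t'])
obs=dict(sel=((344.8,255.6),(307.1,259.5)),stop=((366.2,249.4),(329.8,271.8)),spin=((393.1,241.7),(360.5,288.4)),cup=((289,313.7),(227,252.4)),dish=((434,288.1),(349.1,338.2)))
for n,(a,b) in obs.items(): print(n,tri([('side',a),('top',b)]))
def keys(y0): return np.array([[-118,y0,89],[-118,y0-53,89],[-118,y0-124,89]])
def f(p):
    W=M2W(keys(p[3]),p[:3]);r=[]
    for i,n in enumerate(['sel','stop','spin']):
        r+=list(proj('side',W[i])[0]-obs[n][0])+list(proj('top',W[i])[0]-obs[n][1])
    return np.r_[r,(p[3]-68)/20]
for a0 in [-.5,]:
    r=least_squares(f,[500,-60,a0,70]);print(r.x,np.degrees(r.x[2]),r.fun.round(1))
p=r.x
fr=[[-150,105,0],[-150,-105,0],[-150,105,69],[-150,-105,69],[140,105,105],[140,-105,105],[-40,105,105],[-40,-105,105]]
for c in ['side','top']:
    im=cv2.imread(f'pics/{c}0.png')
    for q in proj(c,M2W(fr,p)): cv2.circle(im,tuple(int(v) for v in q),1,(0,0,255),-1)
    for q in proj(c,M2W(keys(p[3]),p)): cv2.circle(im,tuple(int(v) for v in q),1,(0,255,0),-1)
    for t,col in [(50,(255,0,0)),(70,(0,255,255)),(90,(255,0,255))]:
        L=[lidpt(d,h,w,np.radians(t)) for d,h,w in [(180,18,0),(160,29,91),(160,29,-91),(0,29,91),(0,29,-91)]]
        for q in proj(c,M2W(L,p)): cv2.circle(im,tuple(int(v) for v in q),1,col,-1)
    u,v=(260,140) if c=='side' else (270,130)
    cr=cv2.resize(im[v:v+190,u:u+190],(580,580),interpolation=cv2.INTER_CUBIC)
    globals()[c]=cr
cv2.imwrite('pics/a1.png',cv2.resize(np.hstack([side,top]),(800,400)))
E
```

```text
side [-38.48921476 671.12019071 534.50964839]
top [ 330.09993284 -207.71077112 1005.51942845]
sel (array([ 445.46931093, -170.69507108,   84.93163453]), np.float64(0.5950211834563675))
stop (array([ 420.89435626, -217.4385051 ,   85.02848083]), np.float64(0.5705104774314691))
spin (array([ 388.31122686, -279.84894534,   84.76179264]), np.float64(0.4509316175929712))
cup (array([464.01728242,   4.70598099,  37.2356087 ]), np.float64(0.823967565331003))
dish (array([ 285.75902237, -261.29084978,    7.3574976 ]), np.float64(0.48282184157068286))
[ 5.17968353e+02 -2.83833434e+02 -4.79211096e-01  6.79999855e+01] -27.456773283418 [-0.7 -1.5 -0.6  0.7 -0.6 -1.5 -0.4  0.7 -0.2 -1.7 -0.   0.7 -0. ]Traceback (most recent call last):
  File "<stdin>", line 17, in <module>
  File "h.py", line 12, in M2W
    x,y,a=pose;c,s=np.cos(a),np.sin(a);P=np.atleast_2d(P).astype(float)
    ^^^^^
ValueError: too many values to unpack (expected 3)
```

```bash
python3 - <<'E'
from h import *
p=[5.17968353e+02,-2.83833434e+02,-4.79211096e-01]
K=[[-118,68,89],[-118,15,89],[-118,-56,89]]
fr=[[-150,105,0],[-150,-105,0],[-150,105,69],[-150,-105,69],[140,105,105],[140,-105,105],[-40,105,105],[-40,-105,105]]
out=[]
for c in ['side','top']:
    im=cv2.imread(f'pics/{c}0.png')
    u,v=(265,145) if c=='side' else (275,135)
    s=400/180
    im=cv2.resize(im[v:v+180,u:u+180],(400,400),interpolation=cv2.INTER_CUBIC)
    D=lambda P,col:[cv2.circle(im,(int((q[0]+.5-u)*s),int((q[1]+.5-v)*s)),2,col,-1) for q in proj(c,M2W(P,p))]
    D(fr,(0,0,255));D(K,(0,255,0))
    for t,col in [(50,(255,0,0)),(65,(0,255,255)),(80,(255,0,255))]:
        D([lidpt(d,h,w,np.radians(t)) for d,h,w in [(192,18,0),(160,29,91),(160,29,-91)]],col)
    out.append(im)
cv2.imwrite('pics/a1.png',np.hstack(out))
E
```

```text
(no output)
```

View pics/a1.png

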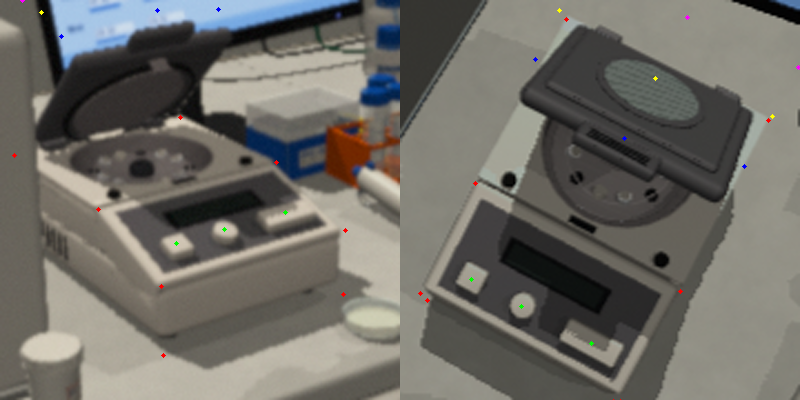

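```bash
python3 - <<'E'
from h import *
p=[517.97,-283.83,-.4792]
def loc(X):
    c,s=np.cos(p[2]),np.sin(p[2]);d=X-np.r_[p[:2],0];return np.round([c*d[0]+s*d[1],-s*d[0]+c*d[1],d[2]])
for n,a,b in [('liptip',(337.5,157.5),(371.3,209)),('lidR',(369,160),(428,192)),('monBL',(288,183),(411,128)),('monTL',(265,62),(468,0)),('rackcorner',(259,148),(228,173))]:
    X,e=tri([('side',a),('top',b)]);print(n,X.round(),round(e,1),loc(X))
# lid angle from both lip-tip picks
for t in range(30,66,5):
    T=M2W([lidpt(192,18,0,np.radians(t))],p);print(t,proj('side',T)[0].round(1),proj('top',T)[0].round(1),T.round())
E
```

```text
liptip [ 517. -284.  253.] 2.3 [ -1.  -0. 253.]
lidR [ 537. -396.  223.] 12.7 [ 69. -91. 223.]
monBL [ 713. -374.  144.] 3.1 [215.  10. 144.]
monTL [ 779. -403.  430.] 3.8 [287.  14. 430.]
rackcorner [551. -53. 321.] 1.4 [-77. 220. 321.]
30 [348.1 175.4] [360.3 226.9] [[ 488. -268.  222.]]
35 [345.3 168.2] [363.6 220.3] [[ 498. -273.  235.]]
40 [342.3 161.4] [367.3 213. ] [[ 508. -279.  247.]]
45 [339.  155.1] [371.2 205.2] [[ 519. -284.  258.]]
50 [335.5 149.2] [375.5 196.9] [[ 531. -290.  269.]]
55 [331.9 143.9] [380.  188.2] [[ 543. -297.  278.]]
60 [328.2 139.2] [384.7 179.1] [[ 557. -304.  285.]]
65 [324.4 135.1] [389.5 169.9] [[ 570. -311.  292.]]
```

Call:
{"name": "send_rows", "arguments": {"deltas": [[[0,0,-0.072],[0,0,0]],[[0,0,-0.072],[0,0,-0.2886]],[[0,0,0],[0,0,-0.2886]],[[0,0,0],[0,0,-0.2886]],[[0,0,0],[0,0,-0.2886]],[[0,0,0],[0,0,-0.2886]],[[0,0,0],[0,0,-0.2886]]], "grip": 1, "grip_force": 10}}

```text
time_s: 1.9
ee_pos: [128.7, -560.4, 300.0]
ee_rot: [180.0, 0.0, 62.9]
force: [1.2, 0.2, 0.5]
gripper_width: 38.1
gripper_force: 0.0
```

Call:
{"name": "send_rows", "arguments": {"deltas": [[[0.06,0.031,0],[0,0,0]],[[0.06,0.031,0],[0,0,0]],[[0.06,0.031,0],[0,0,0]],[[0.06,0.031,0],[0,0,0]],[[0.06,0.031,0],[0,0,0]],[[0.06,0.031,0],[0,0,0]],[[0.06,0.031,0],[0,0,0]],[[0.06,0.031,0],[0,0,0]],[[0.06,0.031,0],[0,0,0]],[[0.06,0.031,0],[0,0,0]]]}}

```text
time_s: 2.9
ee_pos: [405.6, -364.7, 300.1]
ee_rot: [180.0, 0.0, 62.5]
force: [-0.1, -0.3, 0.2]
gripper_width: 0.1
gripper_force: 0.0
```

Call:
{"name": "send_rows", "arguments": {"deltas": [[[0.062,0.0314,0],[0,0,0]],[[0.062,0.0314,0],[0,0,0]],[[0.062,0.0314,0],[0,0,0]],[[0.062,0.0314,0],[0,0,0]],[[0,0,0],[0,0,0]]]}}

```text
time_s: 3.4
ee_pos: [520.4, -282.1, 299.4]
ee_rot: [180.0, -0.1, 62.8]
force: [0.2, -0.2, 0.5]
gripper_width: 0.3
gripper_force: 0.0
```

```bash
python3 - <<'E'
from h import *
s=state();print(s['time_s'],s['ee_pos'].round(1),s['ee_rot'].round(1),s['qpos'].round(),s['force'].round(1))
w=grab_frame('wrist');k=calibration('wrist');print({a:np.round(b,3).tolist() for a,b in k.items()})
sd=grab_frame('side')
cv2.imwrite('pics/w1.png',np.hstack([cv2.resize(w,(400,300)),cv2.resize(sd[100:310,240:520],(400,300))])[...,::-1])
E
```

```text
3.4 [ 520.4 -282.1  299.4] [ 1.80e+02 -1.00e-01  6.28e+01] [-30.  18.  80.   0.  82.  -2.] [ 0.2 -0.2  0.5]
{'mtx': [[413.163, 0.0, 320.46], [0.0, 413.163, 240.129], [0.0, 0.0, 1.0]], 'R': [[0.889, -0.458, -0.001], [-0.439, -0.852, 0.287], [-0.133, -0.255, -0.958]], 't': [-589.492, -66.446, 457.377]}
```

View pics/w1.png

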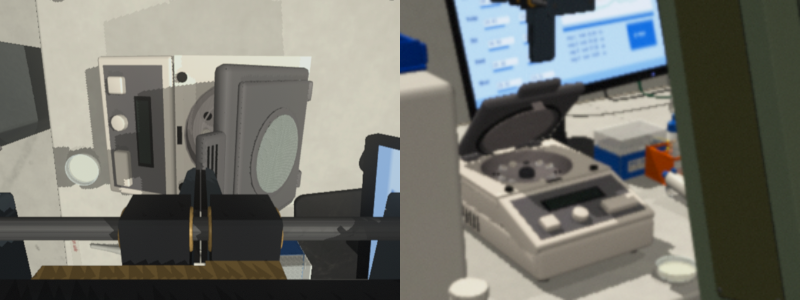

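```bash
python3 - <<'E'
from h import *
w=grab_frame('wrist');k=calibration('wrist')
p=[517.97,-283.83,-.4792]
for l in ['select_key','stop_key','spin_key','lip_top','sample_cup','petri_dish']:
    for d in trace('wrist',l)[:1]:
        y,x=np.nonzero(d['pixels']);print(l,round(d['p'],2),d['bbox'],x.mean().round(1),y.mean().round(1))
print(proj(0,M2W([[-118,68,89],[-118,15,89],[-118,-56,89]],p),k).round(1))
print('lip ends',proj(0,M2W([lidpt(192,18,w,np.radians(43)) for w in(35,0,-35)],p),k).round(1))
print('corners',proj(0,M2W([[-150,105,69],[-150,-105,69],[-40,105,105],[140,105,105],[-150,-105,0]],p),k).round(1))
print('tip',proj(0,[[520.4,-282.1,285.4]],k))
cv2.imwrite('pics/w2.png',w[60:360,140:540,::-1])
E
```

```text
select_key 0.63 [171.1, 119.2, 32.6, 30.9] 187.8 132.8
stop_key 0.8 [180.4, 177.9, 26.8, 27.9] 192.7 192.4
spin_key 0.86 [184.7, 236.5, 30.0, 59.4] 198.7 265.0
lip_top 0.96 [317.7, 94.8, 180.0, 240.1] 411.5 206.3
petri_dish 0.62 [105.4, 242.7, 57.8, 54.8] 133.5 267.8
[[185.3 131.4]
 [190.9 192.4]
 [197.6 266.6]]
lip ends [[314.9 211.3]
 [315.2 276.4]
 [315.4 335.7]]
corners [[152.3  87.2]
 [176.1 304.6]
 [272.4  84.3]
 [498.   84.3]
 [195.6 279.2]]
tip [[326.38002485 296.67938661]]
```

View pics/w2.png

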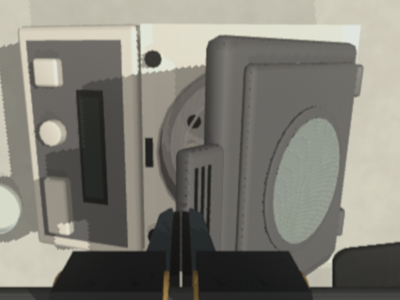

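Call:
{"name": "send_rows", "arguments": {"deltas": [[[0,-0.0016,0.016],[0,0,0]],[[0,-0.0016,0.016],[0,0,0]],[[0,-0.0016,0.016],[0,0,0]],[[0,-0.0075,0.014],[0,0,0]],[[0,-0.0075,0.014],[0,0,0]],[[0,-0.0115,0.012],[0,0,0]],[[0,-0.0115,0.012],[0,0,0]],[[0,0,0],[0,0,0]]]}}

```text
time_s: 4.65
ee_pos: [496.2, -273.4, 249.2]
ee_rot: [-179.7, 0.0, 62.5]
force: [-5.1, 3.3, 1.5]
gripper_width: 0.2
gripper_force: 2.6
```

```bash
python3 - <<'E'
from h import *
w=grab_frame('wrist');sd=grab_frame('side')
s=state();print(s['time_s'],s['ee_pos'].round(1),s['force'].round(1),s['torque'].round(2))
cv2.imwrite('pics/w3.png',np.hstack([cv2.resize(w[60:360,140:540],(400,300)),cv2.resize(sd[130:250,270:430],(400,300),interpolation=cv2.INTER_CUBIC)])[...,::-1])
E
```

```text
4.75 [ 496.2 -273.4  249.3] [-5.7  2.5  2.3] [0.52 1.07 0.01]
```

View pics/w3.png

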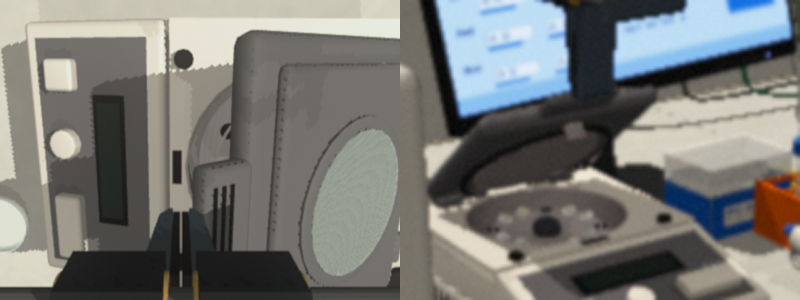

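Call:
{"name": "send_rows", "arguments": {"deltas": [[[0,-0.008,0],[0,0,0]],[[0,-0.004,-0.03],[0,0,0]],[[0,0,-0.03],[0,0,0]],[[0,0.03,0],[0,0,0]],[[0,0.022,0],[0,0,0]],[[0,0,0],[0,0,0]],[[0,0,0],[0,0,0]]]}}

```text
time_s: 5.45
ee_pos: [516.2, -283.9, 279.1]
ee_rot: [-179.9, 0.0, 62.5]
force: [-0.5, -0.2, -0.0]
gripper_width: 0.5
gripper_force: 0.0
```

Call:
{"name": "send_rows", "arguments": {"deltas": [[[0,0,0.012],[0,0,0]],[[0,0,0.012],[0,0,0]],[[0,0,0.012],[0,0,0]],[[0,-0.004,0.01],[0,0,0]],[[0,0,0],[0,0,0]]]}}

```text
time_s: 5.95
ee_pos: [513.7, -282.6, 255.9]
ee_rot: [-179.9, -0.0, 62.5]
force: [-0.3, 0.1, 0.7]
gripper_width: 0.9
gripper_force: 0.0
```

Call:
{"name": "send_rows", "arguments": {"deltas": [[[0,-0.006,0.006],[0,0,0]],[[0,-0.006,0.006],[0,0,0]],[[0,0,0],[0,0,0]]]}}

```text
time_s: 6.25
ee_pos: [508.8, -280.1, 250.9]
ee_rot: [-180.0, 0.0, 62.5]
force: [0.3, -0.6, -0.0]
gripper_width: 0.5
gripper_force: 0.0
```

```bash
python3 - <<'E'
from h import *
sd=grab_frame('side');tp=grab_frame('top')
p=[517.97,-283.83,-.4792]
s=state();print(s['time_s'],s['ee_pos'].round(1),s['force'].round(1))
T=s['ee_pos']-[0,0,14]
o=[]
for c,im,u,v in [('side',sd,275,130),('top',tp,320,140)]:
    im=cv2.resize(im[v:v+120,u:u+80],(400,600),interpolation=cv2.INTER_CUBIC)[...,::-1].copy()
    D=lambda P,col:[cv2.circle(im,(int((q[0]+.5-u)*5),int((q[1]+.5-v)*5)),2,col,-1) for q in proj(c,P)]
    D([T],(0,0,255))
    for t,col in [(30,(255,0,0)),(35,(0,255,0)),(40,(0,255,255))]:
        D(M2W([lidpt(d,h,w,np.radians(t)) for d,h,w in [(192,18,35),(192,18,-35),(160,29,91),(160,29,-91)]],p),col)
    o.append(im)
cv2.imwrite('pics/w4.png',np.hstack(o))
E
```

```text
6.35 [ 508.9 -280.2  251. ] [ 0.4 -0.3 -0.8]
```

View pics/w4.png

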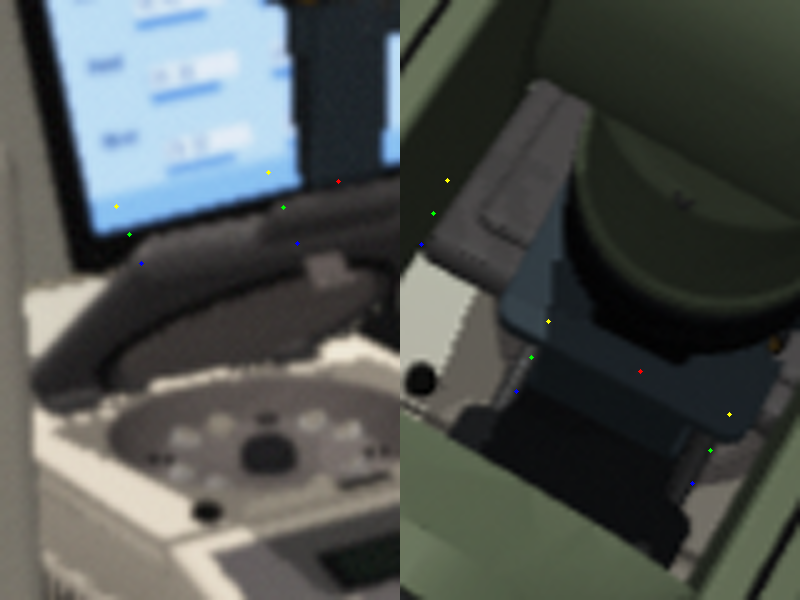

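Call:
{"name": "send_rows", "arguments": {"deltas": [[[0,-0.007,0.004],[0,0,0]],[[0,-0.007,0.004],[0,0,0]],[[0,-0.0066,0.0076],[0,0,0]],[[0,-0.0066,0.0076],[0,0,0]],[[0,-0.0066,0.0076],[0,0,0]]]}}

```text
time_s: 6.85
ee_pos: [493.8, -272.3, 235.2]
ee_rot: [-180.0, 0.0, 62.5]
force: [-0.2, -0.3, 0.8]
gripper_width: 0.4
gripper_force: 0.5
```

Call:
{"name": "send_rows", "arguments": {"deltas": [[[0,-0.0064,0.0092],[0,0,0]],[[0,-0.0064,0.0092],[0,0,0]],[[0,-0.0064,0.0092],[0,0,0]],[[0,-0.0052,0.01],[0,0,0]],[[0,-0.0052,0.01],[0,0,0]],[[0,-0.0052,0.01],[0,0,0]]]}}

```text
time_s: 7.45
ee_pos: [478.3, -264.2, 206.3]
ee_rot: [-180.0, 0.0, 62.5]
force: [-0.2, 0.7, 1.3]
gripper_width: 0.8
gripper_force: 0.6
```

Call:
{"name": "send_rows", "arguments": {"deltas": [[[0,-0.005,0.0102],[0,0,0]],[[0,-0.005,0.0102],[0,0,0]],[[0,-0.005,0.0102],[0,0,0]],[[0,-0.004,0.0106],[0,0,0]],[[0,-0.004,0.0106],[0,0,0]],[[0,-0.004,0.0106],[0,0,0]],[[0,-0.0026,0.0106],[0,0,0]],[[0,-0.0026,0.0106],[0,0,0]],[[0,-0.0026,0.0106],[0,0,0]]]}}

```text
time_s: 8.35
ee_pos: [463.3, -256.4, 159.2]
ee_rot: [180.0, 0.0, 62.5]
force: [-0.5, -0.2, -0.3]
gripper_width: 0.5
gripper_force: 0.3
```

Call:
{"name": "send_rows", "arguments": {"deltas": [[[0,-0.002,0.007],[0,0,0]],[[0,-0.002,0.007],[0,0,0]],[[0,-0.001,0.007],[0,0,0]],[[0,0,0.006],[0,0,0]],[[0,0,0],[0,0,0]]]}}

```text
time_s: 8.85
ee_pos: [460.7, -255.1, 145.6]
ee_rot: [-179.9, 0.0, 62.5]
force: [0.2, 0.7, -0.4]
gripper_width: 0.5
gripper_force: 0.0
```

Call:
{"name": "send_rows", "arguments": {"deltas": [[[0,0,0.003],[0,0,0]],[[0,0,0.003],[0,0,0]],[[0,0,0],[0,0,0]]]}}

```text
time_s: 9.15
ee_pos: [461.0, -255.3, 143.0]
ee_rot: [-180.0, 0.0, 62.5]
force: [-0.5, 0.2, -0.5]
gripper_width: 0.7
gripper_force: 0.0
```

Call:
{"name": "send_rows", "arguments": {"deltas": [[[0,0,0.002],[0,0,0]],[[0,0,0.002],[0,0,0]],[[0,0,0],[0,0,0]]]}}

```text
time_s: 9.45
ee_pos: [461.1, -255.3, 141.2]
ee_rot: [180.0, 0.0, 62.5]
force: [-1.0, 0.4, 0.8]
gripper_width: 0.3
gripper_force: 0.7
```

Call:
{"name": "send_rows", "arguments": {"deltas": [[[0,0,0.002],[0,0,0]],[[0,0,0],[0,0,0]],[[0,0,0],[0,0,0]]]}}

```text
time_s: 9.75
ee_pos: [461.0, -255.3, 140.4]
ee_rot: [180.0, 0.0, 62.5]
force: [-1.3, 0.9, 4.1]
gripper_width: 0.4
gripper_force: 2.4
```

Call:
{"name": "send_rows", "arguments": {"deltas": [[[0,0,0.002],[0,0,0]],[[0,0,0.001],[0,0,0]],[[0,0,0],[0,0,0]]]}}

```text
time_s: 10.05
ee_pos: [460.9, -255.2, 139.2]
ee_rot: [180.0, 0.0, 62.5]
force: [-2.4, 1.0, 7.8]
gripper_width: 0.2
gripper_force: 3.6
```

Call:
{"name": "send_rows", "arguments": {"deltas": [[[0,0,-0.01],[0,0,0]],[[0,0,-0.02],[0,0,0]],[[0,0,-0.02],[0,0,0]],[[0.046,-0.051,0],[0,0,0]],[[0.046,-0.051,0],[-0.2094,0,0]],[[0.046,-0.051,0],[-0.2094,0,0]],[[0,0,0],[-0.2094,0,0]],[[0,0,0],[0,0,0]],[[0,0,0],[0,0,0]]]}}

```text
time_s: 10.95
ee_pos: [426.1, -159.2, 162.2]
ee_rot: [161.9, -0.0, 62.6]
force: [1.8, 0.2, -0.1]
gripper_width: 0.3
gripper_force: 0.0
```

```bash
cat > m.py <<'E'
from h import *
from scipy.spatial.transform import Rotation as Ro
import sys
p=[517.97,-283.83,-.4792]
n=np.array([-.309,0,.951])
def rep(key,dist):
    s=state();R=Ro.from_euler('xyz',s['ee_rot'],degrees=True).as_matrix()
    T=M2W([np.array(key)+n*(14+dist)],p)[0]
    print(s['time_s'],s['ee_pos'].round(1),s['ee_rot'].round(1),'f',s['force'].round(1),'delta tool mm',(R.T@(T-s['ee_pos'])).round(1),'zt',R[:,2].round(3),'want',(M2W([-n],[0,0,p[2]])[0]).round(3))
E
python3 - <<'E'
from m import *
rep([-117.5,68,87.5],20)
w=grab_frame('wrist');sd=grab_frame('side')
k=calibration('wrist')
for l in ['select_key','stop_key','spin_key','lid']:
    for c in ['wrist','side']:
        for d in trace(c,l)[:1]:
            y,x=np.nonzero(d['pixels']);print(c,l,round(d['p'],2),d['bbox'],x.mean().round(1),y.mean().round(1))
P=M2W([[-117.5,68,87.5],[-117.5,15,87.5],[-117.5,-56,87.5]],p)
print(proj(0,P,k).round(1).tolist(),proj('side',P).round(1).tolist())
cv2.imwrite('pics/w5.png',np.hstack([cv2.resize(w,(400,300)),cv2.resize(sd[150:300,270:470],(400,300))])[...,::-1])
E
```

```text
10.95 [ 426.1 -159.2  162.2] [161.9  -0.   62.6] f [ 1.8  0.2 -0.1] delta tool mm [-0.2 -2.7 43.7] zt [ 0.275 -0.143 -0.951] want [ 0.274 -0.142 -0.951]
wrist select_key 0.81 [292.1, 238.2, 47.8, 39.3] 315.4 254.6
side select_key 0.5 [340.2, 252.4, 10.8, 10.6] 344.0 255.7
wrist stop_key 0.52 [317.4, 318.7, 5.9, 24.4] 320.4 331.1
side spin_key 0.81 [383.1, 236.5, 23.0, 12.2] 392.7 241.6
wrist lid 0.66 [428.0, 207.2, 212.0, 240.3] 538.1 316.4
side lid 0.72 [282.9, 197.4, 57.8, 37.1] 316.3 212.9
[[315.3, 258.7], [315.7, 337.3], [316.1, 429.4]] [[344.0, 254.7], [365.5, 248.5], [392.8, 240.6]]
```

View pics/w5.png

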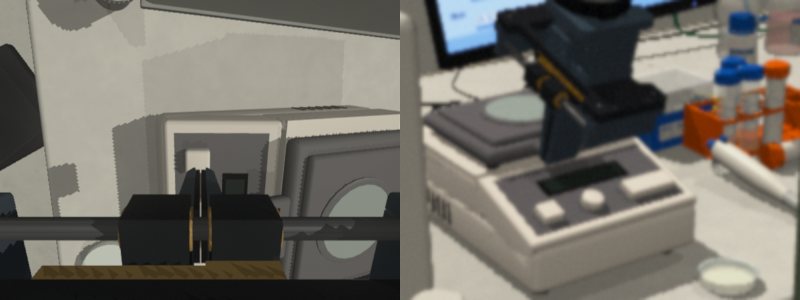

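Call:
{"name": "send_rows", "arguments": {"deltas": [[[0,-0.004,0.03],[0,0,0]],[[0,0,0.03],[0,0,0]],[[0,0,0.03],[0,0,0]],[[0,0,0.012],[0,0,0]],[[0,0,0.008],[0,0,0]],[[0,0,0.004],[0,0,0]],[[0,0,0],[0,0,0]]]}}

```text
time_s: 12.15
ee_pos: [439.2, -166.1, 106.4]
ee_rot: [162.0, 0.0, 62.5]
force: [-0.8, 0.2, -0.5]
gripper_width: 0.8
gripper_force: 0.0
```

```bash
python3 -c "
from m import *
rep([-117.5,68,87.5],0)"
```

```text
12.15 [ 439.2 -166.1  106.4] [162.    0.   62.5] f [-0.8  0.2 -0.5] delta tool mm [-0.1  0.5  6. ] zt [ 0.274 -0.143 -0.951] want [ 0.274 -0.142 -0.951]
```

Call:
{"name": "send_rows", "arguments": {"deltas": [[[0,0,0.004],[0,0,0]],[[0,0,0.004],[0,0,0]],[[0,0,0.004],[0,0,0]],[[0,0,0],[0,0,0]],[[0,0,0],[0,0,0]]]}}

```text
time_s: 12.65
ee_pos: [441.0, -167.0, 100.7]
ee_rot: [162.0, -0.0, 62.5]
force: [-0.4, 0.0, 1.6]
gripper_width: 1.0
gripper_force: 0.8
```

Call:
{"name": "send_rows", "arguments": {"deltas": [[[0,0,0.004],[0,0,0]],[[0,0,0.002],[0,0,0]],[[0,0,0],[0,0,0]],[[0,0,0],[0,0,0]]]}}

```text
time_s: 13.05
ee_pos: [441.8, -167.5, 97.8]
ee_rot: [162.0, -0.0, 62.5]
force: [-0.1, 1.5, 3.4]
gripper_width: 0.3
gripper_force: 1.5
```

Call:
{"name": "send_rows", "arguments": {"deltas": [[[0,0,0.002],[0,0,0]],[[0,0,0],[0,0,0]],[[0,0,0],[0,0,0]]]}}

```text
time_s: 13.35
ee_pos: [442.0, -167.6, 96.8]
ee_rot: [162.0, 0.0, 62.5]
force: [-0.1, -0.1, 4.3]
gripper_width: 0.4
gripper_force: 1.8
```

```bash
python3 -c "
from m import *
rep([-117.5,68,87.5],0)
for c in ['top','side']*3: grab_frame(c);print(state()['force'].round(1))"
```

```text
13.35 [ 442.  -167.6   96.8] [162.    0.   62.5] f [-0.1 -0.1  4.3] delta tool mm [-0.1  0.4 -4.1] zt [ 0.275 -0.143 -0.951] want [ 0.274 -0.142 -0.951]
[-0.2  0.1  3. ]
[0.6 0.1 3.1]
[-0.5  0.1  4.9]
[ 1.  -0.9  4.1]
[-0.1  0.6  3.9]
[ 0.4 -0.5  4.6]
```

Call:
{"name": "send_rows", "arguments": {"deltas": [[[0,0,-0.01],[0,0,0]],[[0,0,-0.03],[0,0,0]],[[0,0,-0.03],[0,0,0]],[[-0.05,0,0],[0,0,0]],[[-0.066,0,0],[0,0,0]],[[-0.066,0,0],[0,0,0]],[[-0.066,0,0],[0,0,0]],[[0,0,0],[0,0,0]],[[0,0,0],[0,0,0]]]}}

```text
time_s: 14.55
ee_pos: [373.9, -272.4, 129.3]
ee_rot: [162.1, -0.0, 62.4]
force: [-0.4, -0.1, 0.4]
gripper_width: 0.4
gripper_force: 0.0
```

```bash
python3 - <<'E'
from m import *
rep([-117.5,-56,87.5],0)
w=grab_frame('wrist');k=calibration('wrist');sd=grab_frame('side')
for c,l in [('wrist','spin_key'),('wrist','stop_key'),('side','select_key'),('side','stop_key'),('side','spin_key')]:
    for d in trace(c,l)[:1]:
        y,x=np.nonzero(d['pixels']);print(c,l,round(d['p'],2),d['bbox'],x.mean().round(1),y.mean().round(1))
P=M2W([[-117.5,68,87.5],[-117.5,15,87.5],[-117.5,-56,87.5]],p)
print(proj(0,P,k).round(1).tolist())
cv2.imwrite('pics/w6.png',np.hstack([cv2.resize(w,(400,300)),cv2.resize(sd[150:300,270:470],(400,300))])[...,::-1])
E
```

```text
14.55 [ 373.9 -272.4  129.3] [162.1  -0.   62.4] f [-0.4 -0.1  0.4] delta tool mm [ 0.2  2.  30.6] zt [ 0.272 -0.141 -0.952] want [ 0.274 -0.142 -0.951]
wrist spin_key 0.92 [301.6, 223.8, 47.1, 100.6] 323.5 249.7
wrist stop_key 0.95 [298.4, 115.1, 53.0, 48.3] 323.4 140.3
side stop_key 0.51 [360.9, 242.9, 13.8, 14.1] 366.0 249.3
side spin_key 0.7 [382.8, 234.8, 24.5, 14.2] 393.6 241.6
[[326.7, 17.1], [326.2, 141.1], [325.8, 280.0]]
```

View pics/w6.png

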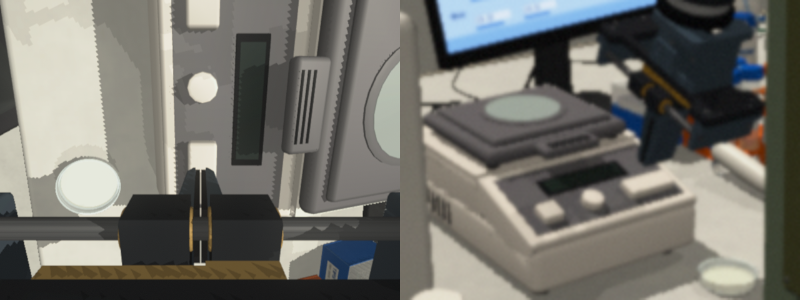

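Call:
{"name": "send_rows", "arguments": {"deltas": [[[0,0.003,0.02],[0,0,0]],[[0,0,0.016],[0,0,0]],[[0,0,0.008],[0,0,0]],[[0,0,0.004],[0,0,0]],[[0,0,0.004],[0,0,0]],[[0,0,0.004],[0,0,0]],[[0,0,0],[0,0,0]],[[0,0,0],[0,0,0]]]}}

```text
time_s: 15.7
ee_pos: [384.0, -277.3, 103.9]
ee_rot: [162.0, 0.0, 62.5]
force: [-0.8, -0.9, -0.1]
gripper_width: 0.6
gripper_force: 0.0
```

Call:
{"name": "send_rows", "arguments": {"deltas": [[[0,0,0.004],[0,0,0]],[[0,0,0.004],[0,0,0]],[[0,0,0],[0,0,0]],[[0,0,0],[0,0,0]]]}}

```text
time_s: 16.1
ee_pos: [385.3, -278.0, 100.2]
ee_rot: [162.0, 0.0, 62.5]
force: [0.7, -0.6, 2.6]
gripper_width: 0.7
gripper_force: 1.1
```

```bash
python3 -c "
from m import *
rep([-117.5,-56,87.5],0)
F=[]
for c in ['top','side']*4: grab_frame(c);F.append(state()['force'])
print(np.mean(F,0).round(2))"
```

```text
16.1 [ 385.3 -278.   100.2] [162.    0.   62.5] f [ 0.7 -0.6  2.6] delta tool mm [-0.  -1.1 -1. ] zt [ 0.275 -0.143 -0.951] want [ 0.274 -0.142 -0.951]
[-0.23 -0.07  2.3 ]
```

Call:
{"name": "send_rows", "arguments": {"deltas": [[[0,0,0.003],[0,0,0]],[[0,0,0.002],[0,0,0]],[[0,0,0],[0,0,0]],[[0,0,0],[0,0,0]],[[0,0,0],[0,0,0]],[[0,0,0],[0,0,0]]]}}

```text
time_s: 17.1
ee_pos: [386.0, -278.3, 97.8]
ee_rot: [162.0, 0.0, 62.5]
force: [0.6, -0.7, 4.5]
gripper_width: 0.4
gripper_force: 1.7
```

```bash
python3 -c "
from m import *
F=[]
for c in ['top','side']*4: grab_frame(c);F.append(state()['force'])
f=np.mean(F,0);print(f.round(2));rep([-117.5,-56,87.5],0)
if 2.8<f[2]<5: print(job_done())"
```

```text
[ 0.35 -1.26  3.67]
17.5 [ 386.  -278.3   97.7] [162.    0.   62.5] f [ 0.4 -0.7  3.5] delta tool mm [-0.  -1.1 -3.6] zt [ 0.275 -0.143 -0.951] want [ 0.274 -0.142 -0.951]
the job is handed in; nothing more can be done
None
```

I shut the lid, tapped the square key and let it go, and handed the job in at 17.5 s with the bar key held down at about 3.7 N (roughly 5 mm of travel, estimated from force); no verdict was returned.

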